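Loosen the magnifier's locking ring and swing the lens over the work

ROBOT

A 7-joint arm with a two-finger parallel gripper is mounted at the origin on the work surface. World frame = base frame: x ahead of the robot, y to its left, z up, the work surface at z = 0. Lengths are in m, angles in rad, forces in N, time in s.
With the tool pointing down it reaches from about 0.4 to 0.85 m from the base axis. Payload 10.4 kg.
Tool frame: the origin (TCP) lies between the finger pads; the fingertips stand ahead of it and the grasp point (between the pads) lies 5 mm behind it (manip.tip_extent is the z of the fingertips in the tool frame, in m); z points along the fingers, y is the line along which they close (so a half turn about z gives the same grasp; the last joint's range is limited). The gripper opens to 85 mm and grips with 20 to 120 N. Pads are 22 mm wide; open, the fingers measure 114 mm over their backs; the gripper's body (76 mm by 85 mm) begins 54 mm behind the grasp point. The pads swing forward as they close: fully open they stand 13 mm farther back than shut.
Start: joints at [1.301, 0.332, -0.065, 1.46, 0.022, 1.35, -0.088], TCP at [0.153, -0.606, 0.245] pointing down, gripper open.
Joint ranges: [-2.6, 2.6], [-0.5, 2.12], [-1.47, 1.34], [0.16, 2.42], [-1.27, 4.41], [0.06, 2.06], [-2.6, 2.6]. Speed limits (rad/s): [2.22, 2.22, 2.79, 2.79, 3.14, 3.14, 3.14].

INTERFACE

Orientations are given as a unit quaternion [x, y, z, w].
In Python, from workcell import status, viewer, manip gives the robot as it stands.
- The arm moves only by the tool play_rows, never from a script. Its argument "plan" is one flat list of numbers, 7 for each row, row after row: the turn, a rotation vector about the tool's x, y, z in degrees, then the shift along the tool's x, y, z in m, then the opening, from 0 (shut) to 1 (fully open). In form: [ax, ay, az, dx, dy, dz, grip, ax, ay, az, dx, dy, dz, grip, ...]. A call has 1 to 20 rows; each row is the pose to reach, as a shift and turn from the pose commanded when the call began, along the tool's axes at that moment; what a row does not reach only later rows make up. A row lasts 1/8 s, in which the tool goes at most 62.5 mm and 10.7 degrees, less where a joint would pass 70% of its speed; a pose out of reach is approached as far as the arm can. A call with a gripper value outside its range is refused whole. The fingers move at their own pace and stop on an object; "squeeze" is the grip in N (left out, the last holds). Time passes only in rows, so rows that repeat a pose let the fingers close. It gives the time, the measured TCP pose, the force, the opening and the grip force at its end, in the units of the state.
- status.get_obs(): the state, without advancing time (a new reading comes with each control period).
- viewer.camera(name): name is "side" or "top"; returns the picture (384x512x3 uint8, red, green, blue); there is no depth.
- viewer.camera_model(name): a dict with "fx", "fy", "cx", "cy" (pixels), "R" (3x3) and "t" (3): a world point X has camera coordinates R X + t. Camera axes: x right, y down, z forward; pixel columns grow to the right and rows downward; lengths in m; the calibration is good to about 2 mm. A picture is of the moment at which its call begins. camera_model takes no time and is no camera call.
- manip.hand_in(): hands the job in; it is judged then, once.
The state is a dict: "clock": time; "joint_pos": joint angles; "joint_velocities": joint speeds; "tau": joint torques, N m; "position": TCP position; "ee_rot": TCP orientation; "ft_force": force on the tool from outside, world axes, zero at the start; "torque": the same for the moment, N m; "grip_width": opening from 0.0 (shut) to 1.0 (fully open); "grasp_force": force on a finger pad.
Only numpy, scipy, OpenCV 4.12 (cv2) and the standard library are available. Lean on these libraries where they do the work, as an engineer would, in place of code of your own. Each camera call takes 0.05 s, during which the arm holds its last target. There are 200 camera calls.

TASK

First loosen the knurled locking ring on top of the magnifier stand by two full turns anticlockwise (seen from above, to within about a fifth of a turn), rolling it round by its rim with a fingertip. Only then push the lens arm round with the outside of the fingers until the lens is centred over the little wooden dish. Roll and push only: do not take the ring or the arm between the fingers, and leave the dish and everything else on the desk where it stands.

Things in the scene. Friction and masses are not known exactly. Their poses are not given: they have to be found in the camera images.
- stand: heavy bench magnifier stand, fixed to the desk. Origin on the pivot axis at desk height, z up. White round base 120 mm across and 18 mm high, steel post 30 mm across up the middle (22 mm across inside the ring, its end at z = 124 mm). A dark slot line on the end of the post, along the stand's own x axis, never turns. The stand's own +x axis points roughly towards the dish.
- ring (a joint): turn of the aluminium knurled locking ring about the vertical pivot axis, rad, growing anticlockwise seen from above (loosening; more than 5 turns free that way). It starts between 0 and 0.5, almost tight (stop at about 0). It keeps its height as it turns, needs about 0.04 N m, and stays where it is left.
- ring_top (a point): centre of the knurled ring's upper face, on the pivot axis, 118 mm above the desk. The ring is 72 mm across over its 24 vertical ribs (each stands 3 mm proud, straight from top to bottom), and spans heights 90 to 118 mm. A small dark radial bar on its upper face, 16 mm long, 23 mm from the axis, turns with it. This point's own x axis points to that bar.
- swing (a joint): swing of the lens arm about the same pivot axis, rad, growing anticlockwise seen from above; at 0 the arm lies along the stand's own +x axis. It starts between -1.4 and -0.75 (clockwise of the dish). It swings with about 0.25 N m of friction, even before the ring is loosened, and stays where it is left; stops at -2.2 and 1.2.
- lens (a point): centre of the lens, 170 mm from the pivot axis, 78 mm above the desk (upper face of its frame). White round frame 100 mm across, heights 62 to 78 mm, glass within. Its arm is a white bar 20 mm wide at the same heights, from the hub (48 mm across, heights 58 to 80 mm) under the ring to the frame, free of the frame from 25 to 120 mm from the axis. This point's own x axis points outward along the arm.
- dish: low round wooden dish, 70 mm across and 12 mm high, with a small brass clock movement on it (top at 19 mm); loose, 0.25 kg. Origin at the centre of its underside. It lies about 170 mm from the pivot axis (within 10 mm), so that the lens passes over it.
- jar: small glass jar with metal lid, 40 mm across, 42 mm tall, near the stand; a bystander, loose. Origin at the centre of its underside.
- eraser: white eraser 45 x 20 x 12 mm, near the stand; a bystander, loose. Origin at the centre of its underside.
- screwdriver: small screwdriver lying flat, 150 mm long, wooden handle, near the stand; a bystander, loose.
- clock: blue twin-bell alarm clock, 84 mm wide, 112 mm tall, on the left; a bystander, loose. Origin at the centre of its underside.
- mug: white mug, 80 mm across, 90 mm tall, on the left; a bystander, loose. Origin at the centre of its underside.
- book: closed green book 130 x 190 x 22 mm, on the left; a bystander, loose. Origin at the centre of its underside.
- sharpener: metal pencil sharpener 30 x 45 x 25 mm, on the right; a bystander, loose. Origin at the centre of its underside.
- plant: concrete pot 84 mm across, 75 mm tall, with a succulent reaching about 140 mm, on the right; a bystander, loose. Origin at the centre of its underside.
There are look-alikes about, which are no part of the job. Of the things like the dish, leave any that is blue; of the rest the larger one is meant.

How it is judged:
On the way, in this order (a step that is already met when the one before it is completed fails the run):
1. the locking ring is loosened by two turns (value of joint ring between 11.3 and 14.4 rad), for 0.2 s.
2. the lens is over the dish (horizontal distance between lens and dish below 0.025 m), for 0.2 s.
At the end, for the whole second after the job is handed in: The ring stands between 11.3 and 14.4 rad (two turns from its start, within about a fifth of a turn), the lens centre is within 25 mm of the dish's centre seen from above, ring and arm are at rest, and the dish and all bystanders are within 15 mm of where they started (all of step 1 and horizontal distance between lens and dish below 0.025 m and distance of dish from where it was at the start of the episode below 0.015 m and velocity of joint ring between -0.05 and 0.05 rad/s and velocity of joint swing between -0.05 and 0.05 rad/s and not (distance of jar from where it was at the start of the episode above 0.015 m) and not (distance of eraser from where it was at the start of the episode above 0.015 m) and not (distance of screwdriver from where it was at the start of the episode above 0.015 m) and not (distance of clock from where it was at the start of the episode above 0.015 m) and not (distance of mug from where it was at the start of the episode above 0.015 m) and not (distance of book from where it was at the start of the episode above 0.015 m) and not (distance of sharpener from where it was at the start of the episode above 0.015 m) and not (distance of plant from where it was at the start of the episode above 0.015 m)); the robot touches nothing.
It fails at once if the arm was swung (lens moved over 20 mm) before the ring was loosened (distance of lens from where it was at the start of the episode above 0.02 m and value of joint ring below 11.3 rad).
It fails at once if the ring was pinched between the fingers (grasp point over the ring's middle while touching it) (horizontal distance between the grasp point and ring_top below 0.02 m and contact force between the fingers and ring above 1 N).
It fails at once if the arm was pinched between the fingers (grasp point in line with the bar while touching it) (y of the grasp point in the frame of lens between -0.007 and 0.007 m and x of the grasp point in the frame of lens between -0.145 and -0.05 m and contact force between the fingers and swing above 1 N).
It fails at once if the dish was pushed, carried or lifted (over 15 mm) (distance of dish from where it was at the start of the episode above 0.015 m).
It fails at once if a bystander was disturbed (over 15 mm) (distance of any of jar, eraser, screwdriver, clock, mug, book, sharpener, plant from where it was at the start of the episode above 0.015 m).
It also fails if it takes over 72 s, if anything falls off the work surface, if the arm or the gripper's body presses on something with over 40 N, if the wrist force passes 120 N, or if a joint passes its speed limit or range.

## Working session

There is one attempt and no reset: what is moved stays moved. The work goes in short steps, Python scripts to look and compute and a tool call to move; the robot and the scene stay as the last step left them, time stands still between calls to the robot, and variables do not carry over. Pictures are saved under pics/ and viewed, at most 13 in all, crops included, and the job is handed in when it is done.

Besides the shell and the picture viewer there is one more tool, called after "Call:" in YAML: its name, and indented under it one key for each argument. play_rows: Moves the arm, as the interface text tells. Its arguments: {"type":"object","properties":{"plan":{"type":"array","items":{"type":"number"}},"squeeze":{"type":"number"}},"required":["plan"]}

```bash
mkdir -p pics; python3 - <<'E'
from workcell import status, viewer, manip
import cv2,numpy as np
o=status.get_obs(); print({k:np.round(v,3) for k,v in o.items()}, manip.tip_extent)
ims=[]
for n in("top","side"):
    im=viewer.camera(n); cv2.imwrite(f"pics/{n}0.png",im[:,:,::-1])
    c=viewer.camera_model(n); print(n,c)
E
ls
```

```text
{'clock': np.float64(0.0), 'joint_pos': array([ 1.301,  0.333, -0.065,  1.461,  0.022,  1.35 , -0.089]), 'joint_velocities': array([-0.001, -0.   ,  0.   ,  0.   , -0.001, -0.   , -0.   ]), 'tau': array([ 1.0000e-03, -6.2544e+01,  4.9000e-02, -3.9159e+01,  1.6000e-02,
        1.0000e-02, -0.0000e+00]), 'position': array([ 0.153, -0.606,  0.245]), 'ee_rot': array([ 0.992,  0.123, -0.   , -0.001]), 'ft_force': array([-0.417,  0.355,  0.154]), 'torque': array([-0.003, -0.027, -0.011]), 'grasp_force': np.float64(0.0), 'grip_width': np.float64(0.998)} 0.014
top {'fx': 372.96063345972607, 'fy': 372.96063345972607, 'cx': 267.1022200614066, 'cy': 192.709472162338, 'R': array([[ 0.02384236, -0.99966957,  0.00960685],
       [-0.99433217, -0.02470881, -0.10340698],
       [ 0.10361019, -0.00708693, -0.99459273]]), 't': array([-0.02888179,  0.53993389,  1.2263832 ])}
side {'fx': 369.00394009370547, 'fy': 369.00394009370547, 'cx': 247.03514431373077, 'cy': 186.92469456817423, 'R': array([[ 9.88242669e-01, -1.52891447e-01, -7.95841979e-04],
       [-9.77366906e-02, -6.27719582e-01, -7.72279526e-01],
       [ 1.17575369e-01,  7.63277362e-01, -6.35282379e-01]]), 't': array([-0.56075405,  0.11290194,  1.10038727])}
pics
```

View pics/top0.png

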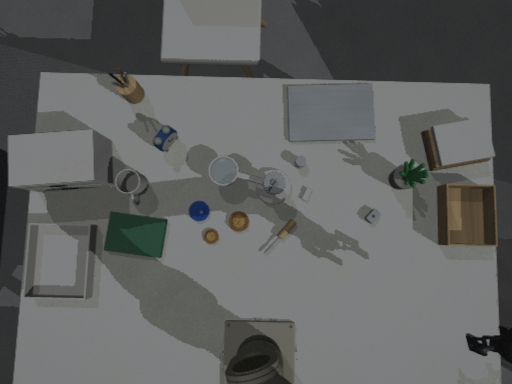

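View pics/side0.png

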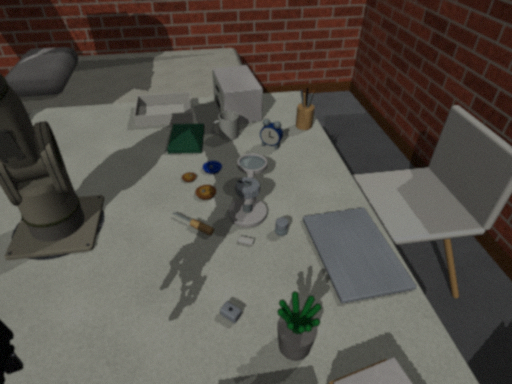

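Top view: candidates for the dish are the large brown one (239,221), the small brown one (210,237) and the blue one (200,211). I choose the large brown one. The stand is at (275,186) and the lens at (223,171). Next I'll measure and check with one crop.

```bash
cat > h.py <<'E'
from workcell import status, viewer, manip
import cv2,numpy as np
from scipy.spatial.transform import Rotation as Rn
def ray(n,u,v):
    c=viewer.camera_model(n);R=np.array(c['R']);t=np.array(c['t'])
    return -R.T@t, R.T@np.array([(u-c['cx'])/c['fx'],(v-c['cy'])/c['fy'],1])
def onz(n,u,v,z):
    o,d=ray(n,u,v); return o+d*(z-o[2])/d[2]
def two(p,q):
    (a,d),(b,e)=ray("top",*p),ray("side",*q)
    s=np.linalg.lstsq(np.c_[d,-e],b-a,rcond=None)[0]
    P,Q=a+s[0]*d,b+s[1]*e; return (P+Q)/2,np.linalg.norm(P-Q)
def proj(n,X):
    c=viewer.camera_model(n);p=np.array(c['R'])@X+c['t'];return c['fx']*p[0]/p[2]+c['cx'],c['fy']*p[1]/p[2]+c['cy']
def crop(im,x,y,w,h,s): return cv2.resize(im[y:y+h,x:x+w],None,fx=s,fy=s,interpolation=cv2.INTER_CUBIC)
E
python3 - <<'E'
from h import *
t=cv2.imread("pics/top0.png");s=cv2.imread("pics/side0.png")
a=crop(t,185,140,140,120,5); b=crop(s,165,140,140,120,5)
cv2.imwrite("pics/c_top.png",a);cv2.imwrite("pics/c_side.png",b)
for n,im in(("top",t),("side",s)):
    h=cv2.cvtColor(im,cv2.COLOR_BGR2HSV)
    m=cv2.inRange(h,(5,110,60),(25,255,255))
    k,_,st,c=cv2.connectedComponentsWithStats(m)
    for i in range(1,k):
        if st[i,4]>25 and 150<c[i][0]<330 and 130<c[i][1]<270: print(n,st[i],c[i],onz(n,*c[i],.012))
for p in((275,186),): print(onz("top",*p,.118))
E
```

```text
top [229 212  19  19 273] [238.06593407 220.98534799] [0.44371763 0.07992331 0.012     ]
top [204 230  14  13 137] [210.51824818 236.10218978] [0.39082005 0.17081856 0.012     ]
side [183 173  13   9  87] [188.67816092 176.73563218] [0.39041796 0.15976049 0.012     ]
side [196 185  16  14 170] [203.80588235 191.51176471] [0.43652124 0.07336435 0.012     ]
side [191 220  20  12 114] [199.89473684 225.13157895] [ 0.41548308 -0.07807118  0.012     ]
[ 0.55282228 -0.03928392  0.118     ]
```

View pics/c_top.png

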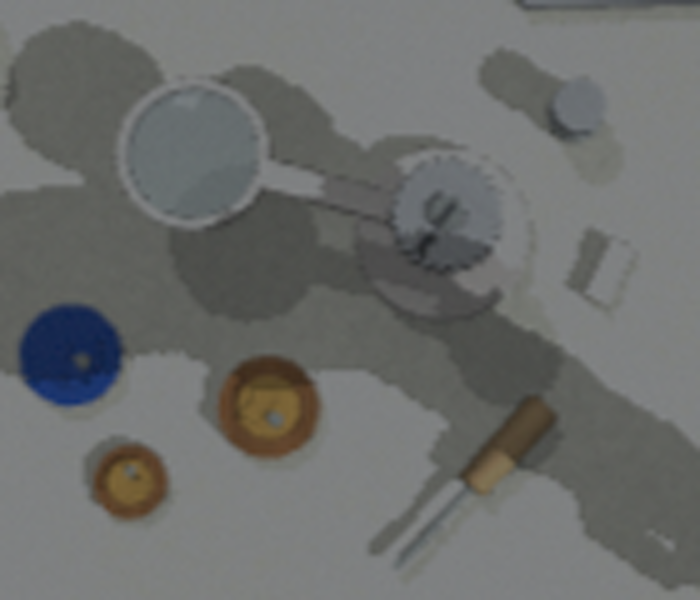

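View pics/c_side.png

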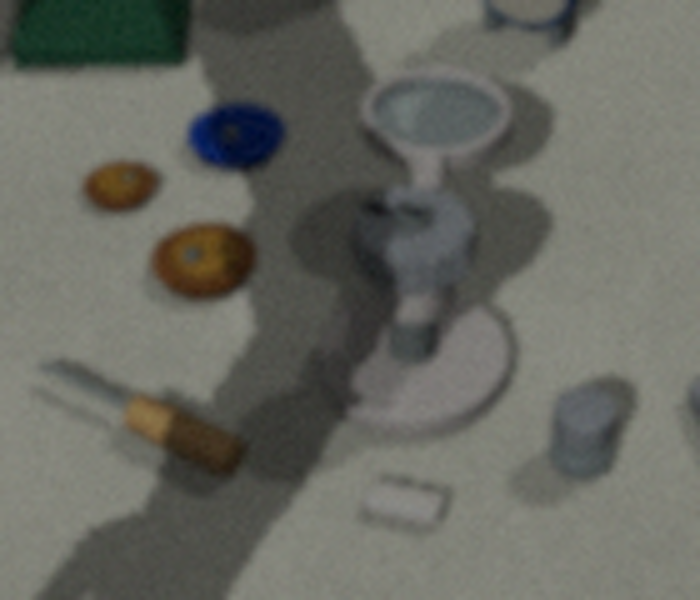

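Crop check (crop px/5 + offset). In the top view:
- ring: (274.4,182.2)
- lens: (223.6,170.6)
- large brown dish: (238.8,221.4), clearly larger than the small brown one, so it is confirmed
- bar on the ring: about (270,188.6)

Side view: ring (249.5,184.5), lens (252.4,162.4), dish (206,191.6). Next I triangulate these.

```bash
python3 - <<'E'
from h import *
T={'ring':((274.4,182.2),(249.5,184.5),.118),'lens':((223.6,170.6),(252.4,162.4),.078),'dish':((238.8,221.4),(206,191.6),.012),'jar':((300.6,161.2),(282.4,220.2),.042)}
P={}
for k,(p,q,z) in T.items():
    X,g=two(p,q);P[k]=onz("top",*p,z);print(k,np.round(X,4),round(g,4),'plane',np.round(P[k],4),np.round(onz("side",*q,z),4))
for k in('lens','dish'):
    d=P[k]-P['ring'];print(k,np.hypot(*d[:2]),np.degrees(np.arctan2(d[1],d[0])))
b=onz("top",270,188.6,.118)-P['ring'];print('bar',np.hypot(*b[:2]),np.degrees(np.arctan2(b[1],b[0])))
o=status.get_obs();R=Rn.from_quat(o['ee_rot']).as_matrix();print(R.round(3))
for tgt in ((P['ring'][0]-.0,P['ring'][1]-.09,.2),): print(R.T@(np.array(tgt)-o['position']))
E
```

```text
ring [ 0.5672 -0.0374  0.1135] 0.0036 plane [ 0.5648 -0.0371  0.118 ] [ 0.5681 -0.0427  0.118 ]
lens [0.6052 0.1283 0.0707] 0.0003 plane [0.6039 0.1275 0.078 ] [0.6036 0.1182 0.078 ]
dish [0.443  0.0777 0.007 ] 0.0011 plane [0.4424 0.0774 0.012 ] [0.4435 0.0718 0.012 ]
jar [ 0.6491 -0.1256  0.0429] 0.0022 plane [ 0.6482 -0.1256  0.042 ] [ 0.6505 -0.1247  0.042 ]
lens 0.16923214981801124 76.62718508308905
dish 0.16762209539324846 136.89259211456803
bar 0.024449294843220268 147.01754988634727
[[ 0.97   0.244 -0.   ]
 [ 0.244 -0.97   0.001]
 [-0.    -0.001 -1.   ]]
[ 0.51657245 -0.36336623  0.04503937]
```

Call:
play_rows:
  plan: [0,0,4,0.13,-0.09,0.01,0,0,0,8,0.17,-0.12,0.015,0,0,0,14.1,0.22,-0.155,0.02,0,0,0,14.1,0.27,-0.19,0.025,0,0,0,14.1,0.32,-0.225,0.03,0,0,0,14.1,0.37,-0.26,0.035,0,0,0,14.1,0.42,-0.295,0.04,0,0,0,14.1,0.47,-0.33,0.045,0,0,0,14.1,0.516,-0.361,0.045,0,0,0,14.1,0.516,-0.361,0.045,0,0,0,14.1,0.516,-0.361,0.045,0,0,0,14.1,0.516,-0.361,0.045,0,0,0,14.1,0.516,-0.361,0.045,0,0,0,14.1,0.516,-0.361,0.045,0]

```text
clock: 1.85
position: [0.5643, -0.1315, 0.2004]
ee_rot: [1.0, -0.001, -0.0, 0.0]
ft_force: [-0.2, 0.0, 0.1]
grip_width: -0.001
grasp_force: 0.0
```

```bash
python3 - <<'E'
from h import *
o=status.get_obs(); print({k:np.round(v,4) for k,v in o.items()}, manip.tip_extent)
print(Rn.from_quat(o['ee_rot']).as_matrix().round(3))
t=viewer.camera("top");s=viewer.camera("side")
a=np.hstack([crop(t,205,130,110,110,3.5),crop(s,180,100,110,110,3.5)])
cv2.imwrite("pics/p1.png",a[:,:,::-1])
E
```

```text
{'clock': np.float64(1.85), 'joint_pos': array([ 0.5459,  0.2992, -0.4751,  1.6262,  0.1433,  1.2508, -1.5288]), 'joint_velocities': array([-0.0034,  0.0005, -0.0074, -0.0021, -0.0009, -0.0004, -0.0011]), 'tau': array([-1.81600e-01, -5.54397e+01, -4.72780e+00, -3.76852e+01,
        1.60000e-02,  1.40000e-03,  9.80000e-03]), 'position': array([ 0.5643, -0.1315,  0.2004]), 'ee_rot': array([ 1.e+00, -8.e-04, -0.e+00,  4.e-04]), 'ft_force': array([-0.1931,  0.0183,  0.0875]), 'torque': array([ 0.0037,  0.0259, -0.0028]), 'grasp_force': np.float64(0.0), 'grip_width': np.float64(-0.0006)} 0.014
[[ 1.    -0.002 -0.   ]
 [-0.002 -1.    -0.001]
 [-0.     0.001 -1.   ]]
```

View pics/p1.png

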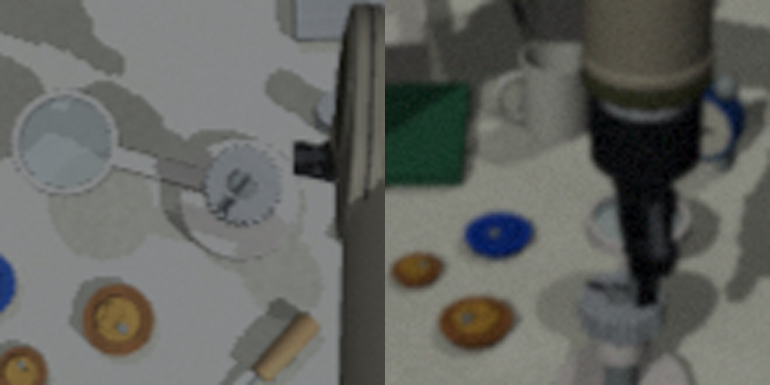

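The ring, the bar at about 7 o'clock and the shut fingers to the right of the ring are all clear. I go down beside the rim and touch it from the −y side.

Call:
play_rows:
  plan: [0,0,0,0,0,0.04,0,0,0,0,0,0,0.087,0,0,0,0,0,-0.02,0.087,0,0,0,0,0,-0.035,0.087,0,0,0,0,0,-0.04,0.087,0,0,0,0,0,-0.043,0.087,0,0,0,0,0,-0.045,0.087,0,0,0,0,0,-0.045,0.087,0,0,0,0,0,-0.045,0.087,0]

```text
clock: 3.08
position: [0.5648, -0.0854, 0.1133]
ee_rot: [1.0, 0.0, -0.0, 0.0]
ft_force: [-0.5, 0.1, 0.0]
grip_width: 0.003
grasp_force: 0.0
```

Call:
play_rows:
  plan: [0,0,0,0,-0.002,0,0,0,0,0,0,-0.004,0,0,0,0,0,0,-0.005,0,0,0,0,0,0,-0.005,0,0]

```text
clock: 3.58
position: [0.5648, -0.0836, 0.1133]
ee_rot: [1.0, -0.001, 0.0, 0.002]
ft_force: [0.6, -11.7, 0.1]
grip_width: -0.002
grasp_force: 5.4
```

Call:
play_rows:
  plan: [0,0,0,0.004,0,0,0,0,0,0,0.008,0,0,0,0,0,0,0.011,0,0,0,0,0,0,0.0154,-0.0003,0,0,0,0,0,0.0197,-0.0011,0,0,0,0,0,0.0238,-0.0025,0,0,0,0,0,0.0278,-0.0045,0,0,0,0,0,0.0314,-0.0069,0,0,0,0,0,0.0347,-0.0098,0,0,0,0,0,0.0376,-0.0131,0,0,0,0,0,0.04,-0.0168,0,0,0,0,0,0.0419,-0.0207,0,0,0,0,0,0.0434,-0.0248,0,0,0,0,0,0.0442,-0.0291,0,0,0,0,0,0.0445,-0.0335,0,0,0,0,0,0.0445,-0.0385,0,0,0,0,0,0.0445,-0.0435,0,0,0,0,0,0.0445,-0.0435,0,0]

```text
clock: 5.82
position: [0.6099, -0.0356, 0.1135]
ee_rot: [1.0, 0.001, 0.001, -0.0]
ft_force: [5.2, 1.2, -1.3]
grip_width: -0.001
grasp_force: 2.6
```

```bash
cat > look.py <<'E'
from h import *
import sys
t=viewer.camera("top");s=viewer.camera("side")
a=np.hstack([crop(t,205,130,110,110,3.5),crop(s,180,100,110,110,3.5)])
cv2.imwrite(f"pics/{sys.argv[1]}.png",a[:,:,::-1])
# bar: darkest blob in annulus 13..33 mm of ring top
C=np.array([.565,-.0375]); g=t.max(2).astype(float)
for name,r0,r1 in (("bar",.0155,.031),):
    th=np.radians(np.arange(0,360,3)); rs=np.linspace(r0,r1,6); v=[]
    for a in th:
        p=[proj("top",np.array([C[0]+r*np.cos(a),C[1]+r*np.sin(a),.118])) for r in rs]
        m=cv2.remap(g.astype(np.float32),np.array(p,np.float32)[:,:1],np.array(p,np.float32)[:,1:],cv2.INTER_LINEAR); v.append(m.mean())
    v=np.array(v); i=np.argsort(v)[:8]; print([(int(np.degrees(th[k]).round()),int(v[k])) for k in i],int(np.median(v)))
o=status.get_obs();print(o['clock'],o['position'].round(4),o['joint_pos'].round(2))
E
python3 look.py q1
```

```text
[(96, 59), (93, 59), (90, 59), (87, 59), (108, 59), (105, 59), (84, 59), (81, 59)] 70
5.925 [ 0.6099 -0.0358  0.1135] [ 0.37  0.45 -0.49  1.63  0.23  1.12 -1.75]
```

View pics/q1.png

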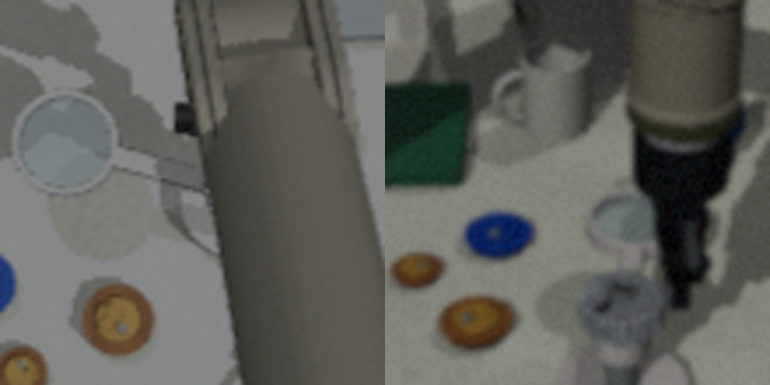

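Picture: the arm hides the ring from the top camera, but the side view shows the ring's top face, with the finger at its far side. I'll read the bar from the side view and check it against the start image.

```bash
cat > bar.py <<'E'
from h import *
import sys
def bar(im,n,C,z=.118):
    g=im.max(2).astype(np.float32); th=np.radians(np.arange(0,360,3)); out=[]
    for a in th:
        p=np.array([proj(n,np.array([C[0]+r*np.cos(a),C[1]+r*np.sin(a),z])) for r in np.linspace(.0165,.029,6)],np.float32)
        out.append(cv2.remap(g,p[:,:1].copy(),p[:,1:].copy(),cv2.INTER_LINEAR).mean())
    v=np.array(out); return v
def report(v):
    print(' '.join(f"{3*k}:{int(v[k])}" for k in np.argsort(v)[:9]),'med',int(np.median(v)))
CS=[.568,-.0425]
if __name__=="__main__":
    s=viewer.camera("side"); cv2.imwrite(f"pics/raw_{sys.argv[1]}.png",s[:,:,::-1]); report(bar(s,"side",CS))
    o=status.get_obs();print(round(o['clock'],2),o['position'].round(4))
E
python3 - <<'E'
from bar import *
report(bar(cv2.imread("pics/side0.png"),"side",CS)); report(bar(cv2.imread("pics/top0.png"),"top",[.565,-.0375]))
s=viewer.camera("side"); report(bar(s,"side",CS))
s0=cv2.imread("pics/side0.png")[:,:,::-1]
cv2.imwrite("pics/cmp.png",np.hstack([crop(s0,230,165,40,40,9),crop(s,230,165,40,40,9)])[:,:,::-1])
E
```

```text
147:50 150:50 144:50 153:52 141:53 156:54 159:56 138:57 162:57 med 93
144:51 141:52 147:55 138:58 150:62 135:68 153:69 156:75 132:77 med 112
201:51 204:51 198:51 195:54 207:54 192:57 210:59 189:62 117:65 med 81
```

View pics/cmp.png

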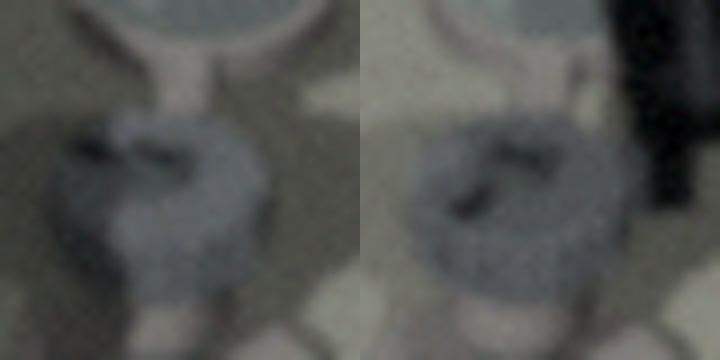

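The bar went from 147° to 201°, so the ring turned about +54° anticlockwise. The drive works, with some slip, so I press about 2 mm deeper for the next quarter.

Call:
play_rows:
  plan: [0,0,0,-0.002,-0.003,0,0,0,0,0,-0.002,-0.0065,0,0,0,0,0,-0.002,-0.01,0,0,0,0,0,-0.0023,-0.0142,0,0,0,0,0,-0.0031,-0.0184,0,0,0,0,0,-0.0045,-0.0224,0,0,0,0,0,-0.0064,-0.0263,0,0,0,0,0,-0.0087,-0.0298,0,0,0,0,0,-0.0115,-0.033,0,0,0,0,0,-0.0147,-0.0358,0,0,0,0,0,-0.0183,-0.0381,0,0,0,0,0,-0.0221,-0.04,0,0,0,0,0,-0.0261,-0.0414,0,0,0,0,0,-0.0303,-0.0422,0,0,0,0,0,-0.0345,-0.0425,0,0,0,0,0,-0.0395,-0.0425,0,0,0,0,0,-0.0445,-0.0425,0,0,0,0,0,-0.0445,-0.0425,0,0]

```text
clock: 8.22
position: [0.564, 0.0133, 0.1137]
ee_rot: [1.0, 0.003, -0.0, -0.004]
ft_force: [-0.4, 21.9, 1.2]
grip_width: 0.001
grasp_force: 10.5
```

```bash
python3 bar.py q2
```

```text
357:62 0:63 3:65 354:65 6:67 351:69 9:70 348:72 117:74 med 91
8.28 [0.564  0.0133 0.1137]
```

Contacts at y=−0.084 and +0.013 put the pivot at y≈−0.035, with the finger's half thickness about 12.7 mm. I correct for that in quarter 3.

Call:
play_rows:
  plan: [0,0,0,-0.003,-0.0032,0,0,0,0,0,-0.0065,-0.0059,0,0,0,0,0,-0.01,-0.0059,0,0,0,0,0,-0.0143,-0.0056,0,0,0,0,0,-0.0185,-0.0048,0,0,0,0,0,-0.0226,-0.0034,0,0,0,0,0,-0.0265,-0.0015,0,0,0,0,0,-0.0301,0.0009,0,0,0,0,0,-0.0333,0.0038,0,0,0,0,0,-0.0362,0.007,0,0,0,0,0,-0.0386,0.0106,0,0,0,0,0,-0.0405,0.0145,0,0,0,0,0,-0.0419,0.0186,0,0,0,0,0,-0.0427,0.0228,0,0,0,0,0,-0.043,0.0271,0,0,0,0,0,-0.043,0.033,0,0,0,0,0,-0.043,0.0398,0,0,0,0,0,-0.043,0.0398,0,0]

```text
clock: 10.52
position: [0.5171, -0.0345, 0.1124]
ee_rot: [1.0, 0.0, -0.005, 0.001]
ft_force: [-25.3, -0.4, 17.0]
grip_width: -0.0
grasp_force: 12.5
```

```bash
python3 bar.py q3; python3 -c "
import cv2;from h import crop
import numpy as np
cv2.imwrite('pics/c23.png',np.hstack([crop(cv2.imread('pics/raw_q%d.png'%i),225,150,50,60,8) for i in (2,3)]))"
```

```text
114:35 117:35 120:38 111:38 123:42 108:43 126:46 105:47 129:50 med 97
10.57 [ 0.517  -0.0346  0.1124]
```

View pics/c23.png

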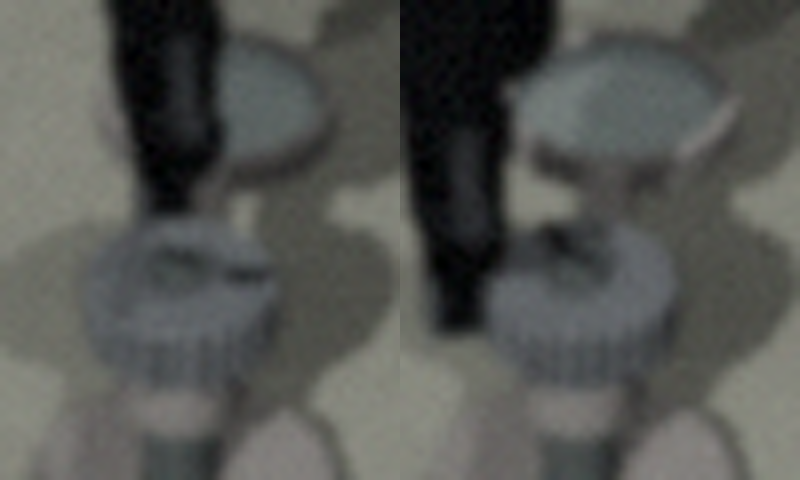

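Both frames show the bar clearly: about 0° at q2, and about 117° at q3 with the finger on the near (robot) side. The total is ≈ 329° so far. I continue with quarter 4.

Call:
play_rows:
  plan: [0,0,0,-0.001,0.004,0,0,0,0,0,-0.0014,0.0085,0,0,0,0,0,-0.0014,0.0127,0,0,0,0,0,-0.0011,0.017,0,0,0,0,0,-0.0003,0.0212,0,0,0,0,0,0.0011,0.0253,0,0,0,0,0,0.003,0.0292,0,0,0,0,0,0.0054,0.0328,0,0,0,0,0,0.0083,0.036,0,0,0,0,0,0.0115,0.0389,0,0,0,0,0,0.0151,0.0413,0,0,0,0,0,0.019,0.0432,0,0,0,0,0,0.0231,0.0446,0,0,0,0,0,0.0273,0.0454,0,0,0,0,0,0.0316,0.0457,0,0,0,0,0,0.037,0.0457,0,0,0,0,0,0.042,0.0457,0,0,0,0,0,0.042,0.0457,0,0]

```text
clock: 12.82
position: [0.5648, -0.0834, 0.1134]
ee_rot: [1.0, -0.001, 0.001, 0.002]
ft_force: [1.2, -12.5, -2.0]
grip_width: 0.003
grasp_force: 6.6
```

```bash
python3 bar.py q4
```

```text
87:8 84:9 90:9 258:10 81:11 255:11 93:11 261:11 252:12 med 37
12.88 [ 0.5648 -0.0834  0.1135]
```

Call:
play_rows:
  plan: [0,0,0,0.004,0,0,0,0,0,0,0.0075,0,0,0,0,0,0,0.0104,0,0,0,0,0,0,0.0147,-0.0003,0,0,0,0,0,0.0189,-0.0011,0,0,0,0,0,0.023,-0.0025,0,0,0,0,0,0.0269,-0.0044,0,0,0,0,0,0.0305,-0.0068,0,0,0,0,0,0.0337,-0.0097,0,0,0,0,0,0.0366,-0.0129,0,0,0,0,0,0.039,-0.0165,0,0,0,0,0,0.0409,-0.0204,0,0,0,0,0,0.0423,-0.0245,0,0,0,0,0,0.0431,-0.0287,0,0,0,0,0,0.0434,-0.033,0,0,0,0,0,0.0434,-0.039,0,0,0,0,0,0.0434,-0.0457,0,0,0,0,0,0.0434,-0.0457,0,0]

```text
clock: 15.12
position: [0.6096, -0.0324, 0.114]
ee_rot: [1.0, 0.001, 0.003, -0.001]
ft_force: [12.7, 1.3, -6.4]
grip_width: 0.003
grasp_force: 6.7
```

```bash
python3 bar.py q5
```

```text
342:57 345:58 339:58 336:59 348:60 333:61 330:62 351:63 117:63 med 82
15.18 [ 0.6096 -0.0324  0.1139]
```

Call:
play_rows:
  plan: [0,0,0,0,-0.004,0,0,0,0,0,0,-0.0085,0,0,0,0,0,0,-0.0127,0,0,0,0,0,-0.0003,-0.017,0,0,0,0,0,-0.0011,-0.0212,0,0,0,0,0,-0.0025,-0.0253,0,0,0,0,0,-0.0044,-0.0292,0,0,0,0,0,-0.0068,-0.0328,0,0,0,0,0,-0.0097,-0.036,0,0,0,0,0,-0.0129,-0.0389,0,0,0,0,0,-0.0165,-0.0413,0,0,0,0,0,-0.0204,-0.0432,0,0,0,0,0,-0.0245,-0.0446,0,0,0,0,0,-0.0287,-0.0454,0,0,0,0,0,-0.033,-0.0457,0,0,0,0,0,-0.038,-0.0457,0,0,0,0,0,-0.0434,-0.0457,0,0,0,0,0,-0.0434,-0.0457,0,0]

```text
clock: 17.42
position: [0.563, 0.0141, 0.1134]
ee_rot: [1.0, 0.001, -0.0, -0.001]
ft_force: [-0.8, 8.8, 0.7]
grip_width: 0.0
grasp_force: 4.2
```

```bash
python3 bar.py q6
```

```text
63:55 66:55 60:57 69:59 57:63 72:64 75:69 54:71 120:73 med 96
17.48 [0.563  0.0141 0.1134]
```

Call:
play_rows:
  plan: [0,0,0,-0.004,0,0,0,0,0,0,-0.0075,0,0,0,0,0,0,-0.0104,0,0,0,0,0,0,-0.0147,0.0003,0,0,0,0,0,-0.0189,0.0011,0,0,0,0,0,-0.023,0.0025,0,0,0,0,0,-0.0269,0.0044,0,0,0,0,0,-0.0305,0.0068,0,0,0,0,0,-0.0337,0.0097,0,0,0,0,0,-0.0366,0.0129,0,0,0,0,0,-0.039,0.0165,0,0,0,0,0,-0.039,0.0165,0,0]

```text
clock: 18.98
position: [0.5246, -0.0053, 0.1132]
ee_rot: [1.0, -0.0, -0.0, 0.0]
ft_force: [0.4, 1.0, -0.2]
grip_width: 0.001
grasp_force: 0.0
```

```bash
python3 bar.py q7
```

```text
114:53 111:55 117:56 120:61 108:61 123:66 105:68 126:72 102:76 med 96
19.02 [ 0.5248 -0.005   0.1133]
```

Total is now ≈ 687°. I roll the last ~30°, then back off and rise.

Call:
play_rows:
  plan: [0,0,0,-0.0019,0.0039,0,0,0,0,0,-0.0033,0.008,0,0,0,0,0,-0.0041,0.0122,0,0,0,0,0,-0.0044,0.0165,0,0,0,0,0,-0.012,0.0165,0,0,0,0,0,-0.03,0.0165,-0.01,0,0,0,0,-0.03,0.0165,-0.05,0,0,0,0,-0.03,0.0165,-0.1,0,0,0,0,-0.03,0.0165,-0.1,0]

```text
clock: 20.15
position: [0.4968, -0.0213, 0.2172]
ee_rot: [1.0, 0.0, 0.004, 0.001]
ft_force: [-0.4, 0.3, -0.8]
grip_width: 0.0
grasp_force: 0.0
```

```bash
python3 bar.py q8; python3 look.py p8
```

```text
126:51 129:52 123:53 132:54 120:56 135:59 117:61 138:64 114:66 med 95
20.2 [ 0.4957 -0.0214  0.215 ]
[(6, 83), (9, 83), (3, 83), (0, 84), (12, 84), (357, 84), (15, 84), (354, 84)] 99
20.3 [ 0.4944 -0.0214  0.2127] [ 0.45  0.1  -0.53  1.82  0.06  1.24 -1.66]
```

View pics/p8.png

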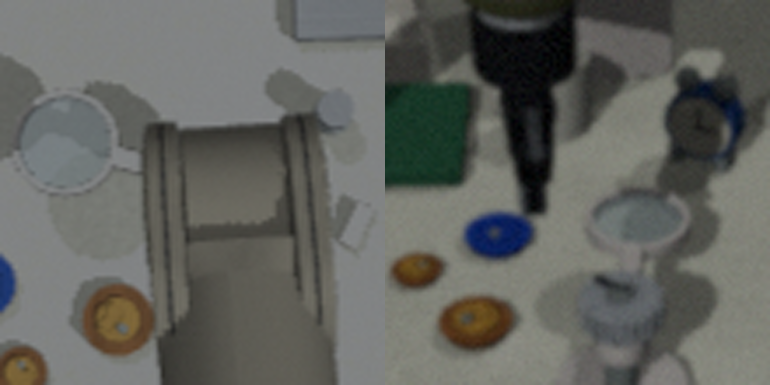

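The side view shows the bar at about 127°, so the total is ≈ 700° ≈ 12.2 rad, in range. The lens has not moved. Now I go to the far (clockwise) side of the bar.

Call:
play_rows:
  plan: [0,0,0,0.04,-0.022,0,0,0,0,0,0.085,-0.046,0,0,0,0,0,0.13,-0.07,0,0,0,0,0,0.13,-0.07,0,0,0,0,0,0.13,-0.07,0.05,0,0,0,0,0.13,-0.07,0.1,0,0,0,0,0.13,-0.07,0.133,0,0,0,0,0.13,-0.07,0.133,0,0,0,0,0.13,-0.07,0.133,0]

```text
clock: 21.42
position: [0.6251, 0.0488, 0.0816]
ee_rot: [1.0, 0.0, 0.001, 0.0]
ft_force: [0.2, 0.0, 1.0]
grip_width: -0.001
grasp_force: 0.0
```

```bash
python3 - <<'E'
from h import *
P=np.array([.5635,-.0353]);q=np.array([.6245,.0474])
for f in [70,76,82,88,94,100,106,112,118,124,130,133,137]:
    a=np.radians(f);n=np.array([np.sin(a),-np.cos(a)]);s=10+10.4*abs(n[0])+12.7*abs(n[1])
    X=P+.095*np.array([np.cos(a),np.sin(a)])+s/1000*n; print(f,((X-q)*[1,-1]*1000).round(1))
E
```

```text
70 [-5.8  1.7]
76 [-15.5  -3.9]
82 [-25.9  -8.3]
88 [-36.9 -11.5]
94 [-46.4 -13.6]
100 [-55.4 -14.8]
106 [-64.6 -15.1]
112 [-74.  -14.5]
118 [-83.4 -13. ]
124 [-92.8 -10.4]
130 [-102.    -6.9]
133 [-106.6   -4.7]
137 [-112.5   -1.4]
```

Call:
play_rows:
  plan: [0,0,0,-0.008,-0.001,0,0,0,0,0,-0.0155,-0.004,0,0,0,0,0,-0.021,-0.0062,0,0,0,0,0,-0.026,-0.0083,0,0,0,0,0,-0.0315,-0.01,0,0,0,0,0,-0.037,-0.0115,0,0,0,0,0,-0.0417,-0.0126,0,0,0,0,0,-0.0464,-0.0136,0,0,0,0,0,-0.051,-0.0142,0,0,0,0,0,-0.0555,-0.0148,0,0,0,0,0,-0.06,-0.015,0,0,0,0,0,-0.0646,-0.0151,0,0,0,0,0,-0.0693,-0.0149,0,0,0,0,0,-0.074,-0.0145,0,0,0,0,0,-0.0787,-0.0138,0,0,0,0,0,-0.0834,-0.013,0,0,0,0,0,-0.088,-0.0118,0,0,0,0,0,-0.0928,-0.0104,0,0,0,0,0,-0.0975,-0.0087,0,0,0,0,0,-0.102,-0.0069,0,0]

```text
clock: 23.92
position: [0.5225, 0.0558, 0.0803]
ee_rot: [1.0, 0.0, 0.0, -0.0]
ft_force: [4.5, 0.2, 0.5]
grip_width: -0.001
grasp_force: 1.4
```

```bash
python3 - <<'E'
from h import *
t=viewer.camera("top");s=viewer.camera("side")
cv2.imwrite("pics/p9.png",np.hstack([crop(t,195,140,100,110,4),crop(s,180,130,100,110,4)])[:,:,::-1])
E
```

View pics/p9.png

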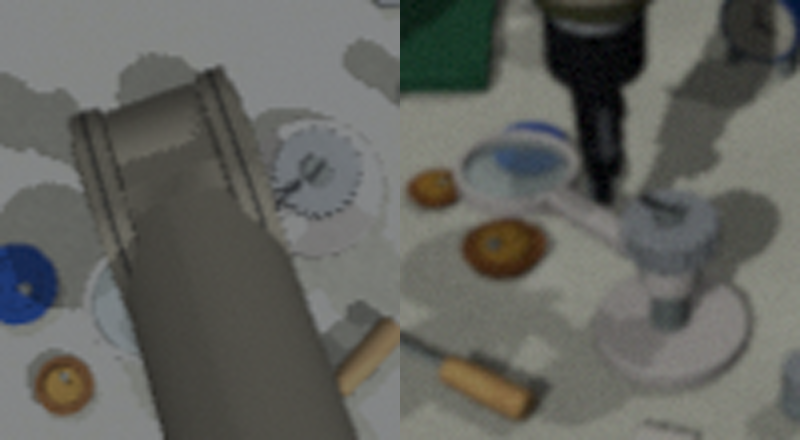

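The side view shows the lens at about (209.5,173), so it has swung most of the way. The top view confirms the bar on the ring. Next I compute what remains.

```bash
python3 - <<'E'
from h import *
X=onz("side",209.5,173,.078)[:2]+[0,.008];d=X-[.5635,-.0353];print(X,np.hypot(*d),np.degrees(np.arctan2(d[1],d[0])), X-[.4424,.0774])
E
```

```text
[0.4600383  0.09047697] 0.16286242346932006 129.4400517546741 [0.0176383  0.01307697]
```

Call:
play_rows:
  plan: [0,0,0,-0.0035,0.0018,0,0,0,0,0,-0.007,0.0036,0,0,0,0,0,-0.0105,0.0055,0,0,0,0,0,-0.0105,0.0055,0,0,0,0,0,-0.0105,0.0055,0,0,0,0,0,0.005,-0.01,0,0,0,0,0,0.0195,-0.0265,0,0,0,0,0,0.0195,-0.0265,-0.04,0,0,0,0,0.0195,-0.0265,-0.09,0,0,0,0,0.02,-0.0265,-0.14,0,0,0,0,0.03,0.02,-0.14,0,0,0,0,0.04,0.07,-0.14,0,0,0,0,0.04,0.12,-0.14,0,0,0,0,0.04,0.17,-0.14,0,0,0,0,0.04,0.215,-0.14,0,0,0,0,0.04,0.215,-0.14,0,0,0,0,0.04,0.215,-0.14,0]

```text
clock: 26.15
position: [0.5626, -0.1584, 0.2199]
ee_rot: [1.0, 0.001, -0.001, -0.0]
ft_force: [-0.0, 0.7, 0.5]
grip_width: 0.006
grasp_force: 0.0
```

```bash
python3 - <<'E'
from h import *
from bar import *
t=viewer.camera("top"); report(bar(t,"top",[.5645,-.0365]))
cv2.imwrite("pics/p10.png",crop(t,185,140,140,120,5)[:,:,::-1])
E
```

```text
123:66 126:68 120:72 129:77 117:82 132:88 114:92 135:100 111:101 med 120
```

View pics/p10.png

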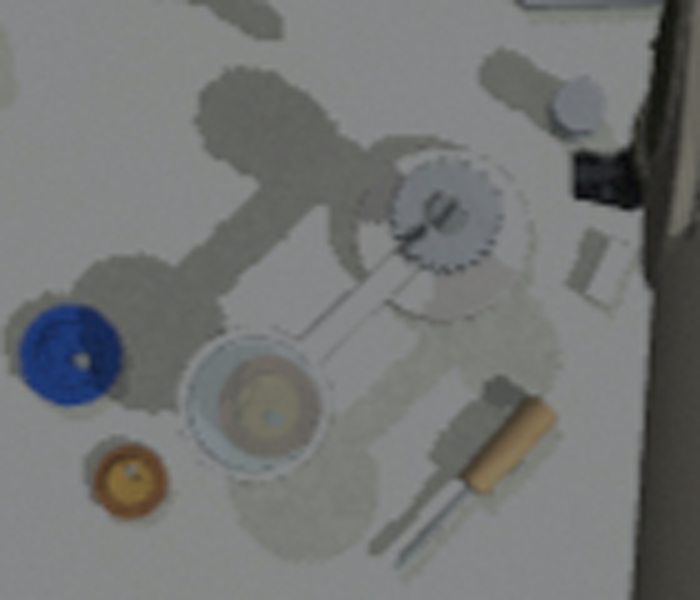

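The top view shows the lens frame centred at (236.2,220.8) around the unmoved dish at (238.8,221.4). The jar, eraser and screwdriver stand where they were. I check the distance and hand in.

```bash
python3 - <<'E'
from h import *
a=onz("top",236.2,220.8,.078);b=onz("top",238.8,221.4,.012);d=np.hypot(*(a-b)[:2]);print(a,b,d)
if d<.015: print(manip.hand_in())
E
```

```text
[0.44243051 0.08137938 0.078     ] [0.44238095 0.07740179 0.012     ] 0.00397790546673491
the job is handed in; nothing more can be done
None
```

The job is handed in, but no verdict came back. By my camera measurements, the ring is about two turns looser (roughly 700°), the lens is about 4 mm from the dish centre, and the dish, jar, eraser and screwdriver are where they started; I did not measure the other bystanders.

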